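# Take the lid off the glue bath and stand it in the rack

### The arm

A 6-joint arm with a two-finger parallel gripper is mounted at the origin on the work surface. World frame = base frame: x ahead of the robot, y to its left, z up, the work surface at z = 0. Lengths are in m, angles in rad, forces in N, time in s.
With the tool pointing down it reaches from about 0.375 to 0.9 m from the base axis. Payload 3.1 kg.
Tool frame: the origin (TCP) lies between the finger pads; the fingertips stand 11 mm ahead of it and the grasp point (between the pads) lies 8 mm behind it; z points along the fingers, y is the direction in which the jaws open and shut (so a half turn about z gives the same grasp; the last joint's range is limited). The gripper opens to 85 mm and grips with 20 to 120 N. Pads are 22 mm wide; open, the fingers measure 114 mm over their backs; the gripper's body (76 mm by 85 mm) begins 54 mm behind the grasp point. The pads swing forward as they close: fully open they stand 13 mm farther back than shut.
Start: joints at [0.93, 0.527, 1.433, -0, 1.181, -0.178], TCP at [0.278, 0.56, 0.219] pointing down, gripper open.
Joint ranges: [-3.08, 3.08], [-0.75, 2.2], [0.22, 2.44], [-1.43, 4.57], [0, 2.65], [-2.85, 2.85]. Speed limits (rad/s): [2.79, 2.79, 3.14, 3.14, 3.14, 3.14].

### API

Orientations are given as a unit quaternion [x, y, z, w].
In Python, from station import manip gives the robot as it stands.
- The arm moves only by the tool move_arm, never from a script. Its argument "deltas" is a list of rows, each a list of 5 numbers: the shift along the tool's x, y, z in units of 40 cm (1.0 is 40 cm), then the turn about the tool's z in units of 0.5 rad (1.0 is 0.5 rad), then the opening in per cent of the stroke, from 0 (shut) to 100 (fully open). In form: [[x, y, z, twist, grip], ...]. A call has exactly 8 rows; each row is the pose to reach, as a shift and turn from the pose commanded when the call began, along the tool's axes at that moment; what a row does not reach only later rows make up. A row lasts 1/12 s, in which the tool goes at most 41.7 mm and 7.16 degrees, less where a joint would pass 70% of its speed; a pose out of reach is approached as far as the arm can. A call with a number of a shift or a turn outside -1 to 1 is refused whole. A call with a gripper value outside its range is refused whole. The fingers move at their own pace and stop on an object; "force" is the grip in N (left out, the last holds). Time passes only in rows, so rows that repeat a pose let the fingers close, or fill a call up. It gives the time, the measured TCP pose, the force and the opening at its end, in the units of the state.
- manip.sense(): the state, without advancing time (a new reading comes with each control period).
- manip.snapshot(name): name is "scene" or "top" or "wrist"; returns (picture, depth): 420x560x3 uint8, red, green, blue; 420x560 float32, m along the optical axis (not along the pixel's ray), 0 where there is no reading.
- manip.get_calibration(name): a dict with "vfov" (degrees; the focal length in pixels is half the picture's height over the tangent of half this angle, whatever the lens; pixels are square), "cx", "cy" (the principal point, pixels), "pose" (4x4, takes a point from camera to world coordinates). Camera axes: x right, y down, z forward; pixel columns grow to the right and rows downward; lengths in m; the calibration is good to about 2 mm. A picture is of the moment at which its call begins: read the wrist's pose just before it. get_calibration takes no time and is no camera call; for the wrist camera it gives the pose at the moment of the call.
- manip.sign_off(): hands the job in, once; it reports no verdict.
The state is a dict: "t": time; "q": joint angles; "qd": joint speeds; "tau": joint torques, N m; "tcp_pos": TCP position; "tool_rot": TCP orientation; "force": force on the tool from outside, world axes, zero at the start; "ft_torque": the same for the moment, N m; "finger_gap": opening from 0.0 (shut) to 1.0 (fully open).
Only numpy, scipy, OpenCV 4.12 (cv2) and the standard library are available. Lean on these libraries where they do the work, as an engineer would, in place of code of your own. Each camera call takes 0.05 s, during which the arm holds its last target.

### The job

Open the glue bath: lift its wooden lid off by the knob and stand it on edge in the empty front slot of the slotted rack, roughly centred along the slot, with the knob facing out, away from the cauls in the slots behind. By the knob it cannot be stood up, so lean it somewhere first (the side of the open bath will do), let go and take it again by its upper edge to carry it upright. Do not drop the lid, and leave the tools, the bottle and the cauls as they are.

Things in the scene. Friction and masses are not known exactly. Their poses are not given: they have to be found in the camera images.
- lid_center (a point): Middle of the loose lid's board, half-way through: flat brown wooden board 160 (its x) x 180 (its y) x 9 mm thick (its z, pointing out of the knob side), 0.2 to 0.3 kg. At the start it lies level, knob up, in the recessed mouth of the bath, its top 85 mm above the bench; the bath's rim stands round its edges with 3 mm of play, so they cannot be gripped there.
- knob_center (a point): Middle of the knob's cylindrical head, the place to grip it: 31 mm from lid_center along the lid's z (26.5 mm above the lid's top surface); axes as the lid.
- lid_knob: Turned round wooden knob fixed on the middle of the lid's top: neck 24 mm thick and 13 mm high, above it a cylindrical head 36 mm in diameter and 27 mm high, 40 mm in all. Origin on the lid's top surface (4.5 mm above lid_center along its z), same axes as the lid.
- lid: The lid as a body, origin at the centre of the board's underside (4.5 mm below lid_center along its z).
- bath: Glue bath: fixed open rectangular steel box 174 (its x) x 194 (its y) mm, 82 mm high. Origin on the bench under its middle, z up. Front (-x) and both y sides are plain upright walls 4 mm thick; on the back (+x) a grey control box reaches 50 mm out, 67 mm high. A ledge 10 mm wide runs 6 mm below the rim inside; within it the bath is open, two closed jars' tops 32 mm below the rim.
- bath_rim (a point): Middle of the bath's mouth at rim height (82 mm), axes as the bath. The lid leaned against a wall, lower edge on the bench about 65 mm out from the wall, stands at about 50 degrees, its upper edge projecting some 50 mm past the rim over the open mouth, free for a finger on each face; friction (about 0.6) keeps it there from about 45 degrees up.
- rack: Fixed slotted beech rack 150 (its x) x 210 (its y) mm; base board 18 mm thick with four upright dividers 50 mm high (tops 68 mm above the bench), 14 mm thick and 200 mm long, running along its y. Origin on the bench under its middle, z up; its front is -x. The front slot, 17 mm wide, is empty; the two wider slots behind it hold the cauls.
- slot (a point): Middle of the floor of the rack's empty front slot (18 mm above the bench, 44.5 mm in front of the rack's origin), axes as the rack: the slot is 17 mm wide along x, 50 mm deep, 200 mm long along y and open at its ends.
- caul1: Clamping caul: dark hardwood board with cork on its front face, 20 x 150 x 100 mm high, standing on edge in the rack's middle slot. Origin at its underside. Leave alone.
- caul2: Clamping caul like caul1, 20 x 130 x 88 mm high, in the rack's back slot. Leave alone.
- glue_bottle: White plastic bottle with a pointed nozzle, 62 mm in diameter, 186 mm high, standing at the back. Origin at its underside. Leave alone.
- cam_clamp: Wooden cam clamp lying at the back: aluminium bar 220 mm long with two wooden jaws 170 mm long, 28 mm high. Leave alone.
- g_clamp: Iron G-clamp about 100 mm across, 20 mm high, lying at the back. Leave alone.
- chisel: Chisel 228 mm long, 30 mm high, lying at the right side. Origin on the bench near its middle. Leave alone.
- sanding_block: Sanding block 85 x 48 x 31 mm high, lying behind the gap between bath and rack. Leave alone.
- block_plane: Small iron block plane 150 x 44 mm, 45 mm high, at the left side. Leave alone.
There are look-alikes about, which are no part of the job. Leave any red or turquoise look-alike of the lid alone.

How it is judged:
On the way, in this order (a step that is already met when the one before it is completed fails the run):
1. the lid is lifted clear of the bath by its knob (height (world z) of lid_center above 0.12 m and contact force between the fingers and lid_knob above 0.5 N), for 0.2 s.
2. the lid, held by its edge and not by its knob, is carried upright (height (world z) of lid_center above 0.12 m and angle between lid_center's own z axis and vertical between 1.2 and 1.94 rad and contact force between the fingers and lid above 0.5 N and contact force between the fingers and lid_knob below 0.1 N), for 0.2 s.
At the end, for the whole second after the job is handed in: The lid stands on edge on the floor of the rack's front slot, upright within 12 degrees, within 35 mm of the slot's middle along its length, knob on the front side (away from the cauls), at rest; tools, bottle and cauls within 30 mm of where they were (x of lid_center in the frame of slot between -0.014 and 0.014 m and y of lid_center in the frame of slot between -0.035 and 0.035 m and z of lid_center in the frame of slot between 0.074 and 0.096 m and angle between lid_center's own z axis and vertical between 1.35 and 1.79 rad and x of knob_center in the frame of slot below -0.015 m and linear speed of lid below 0.02 m/s); the robot touches nothing.
It fails at once if the lid is dropped or thrown (moves at 0.8 m/s or more while the fingers do not hold it) (linear speed of lid above 0.8 m/s and contact force between the fingers and lid below 0.1 N).
It fails at once if a tool, the bottle or a caul is moved by more than 30 mm (distance of any of caul1, caul2, glue_bottle, cam_clamp, g_clamp, chisel, sanding_block, block_plane from where it was at the start of the episode above 0.03 m).
It also fails if it takes over 72 s, if anything falls off the work surface, if the arm or the gripper's body presses on something with over 40 N, if the wrist force passes 120 N, or if a joint passes its speed limit or range.

## Working session

There is one attempt and no reset: what is moved stays moved. The work goes in short steps, Python scripts to look and compute and a tool call to move; the robot and the scene stay as the last step left them, time stands still between calls to the robot, and variables do not carry over. Pictures are saved under pics/ and viewed, and the job is handed in when it is done.

Besides the shell and the picture viewer there is one more tool, called after "Emit:" in YAML: its name, and indented under it one key for each argument. move_arm: Moves the arm, as the interface text tells. Its arguments: {"type":"object","properties":{"deltas":{"type":"array","items":{"type":"array","items":{"type":"number"}}},"force":{"type":"number"}},"required":["deltas"]}

```bash
mkdir -p pics; ls; cat > h.py <<'E'
import numpy as np,cv2
from station import manip
def cal(n):
    c=manip.get_calibration(n); f=210/np.tan(np.radians(c['vfov']/2)); return f,c['cx'],c['cy'],np.array(c['pose'])
def snap(n,name):
    c=cal(n); p,d=manip.snapshot(n); cv2.imwrite(f'pics/{name}.png',p[:,:,::-1]); np.savez(f'pics/{name}.npz',p=p,d=d,f=c[0],cx=c[1],cy=c[2],T=c[3]); return p,d,c
def cloud(name):
    z=np.load(f'pics/{name}.npz'); d=z['d']; v,u=np.mgrid[:d.shape[0],:d.shape[1]]
    P=np.stack([(u-z['cx'])/z['f']*d,(v-z['cy'])/z['f']*d,d],-1); W=P@z['T'][:3,:3].T+z['T'][:3,3]; W[d==0]=np.nan; return z['p'],W
E
python3 - <<'E'
from h import *
for n in ['scene','top','wrist']:
    p,d,c=snap(n,n+'0'); print(n,c[0],c[3].round(3).tolist())
s=manip.sense(); print(s)
E
```

```text
pics
scene 395.95636441435005 [[0.631, 0.497, -0.596, 1.202], [0.776, -0.409, 0.48, -0.558], [-0.005, -0.766, -0.643, 0.827], [0.0, 0.0, 0.0, 1.0]]
top 459.5192802468648 [[0.017, -0.997, 0.076, 0.438], [-1.0, -0.016, 0.006, -0.008], [-0.005, -0.076, -0.997, 1.27], [0.0, 0.0, 0.0, 1.0]]
wrist 293.08830555077964 [[0.445, 0.86, 0.25, 0.214], [0.895, -0.427, -0.127, 0.592], [-0.002, 0.28, -0.96, 0.373], [0.0, 0.0, 0.0, 1.0]]
{'t': 0.15, 'q': array([ 9.30519927e-01,  5.28282491e-01,  1.43362189e+00,  3.94911585e-05,
        1.18140659e+00, -1.78488151e-01]), 'qd': array([-0.00023998, -0.00162519, -0.00448389, -0.0003769 ,  0.00087316,
        0.00038296]), 'tau': array([ 9.82455531e-04, -4.42744267e+01, -1.78275490e+01, -1.74587185e-04,
        5.61131616e-03,  3.03312383e-06]), 'tcp_pos': array([0.27807487, 0.55908686, 0.21793566]), 'tool_rot': array([ 2.28855239e-01,  9.73460087e-01, -7.80896807e-04, -3.58734652e-04]), 'force': array([-0.67386887, -0.26839261,  0.56353867]), 'ft_torque': array([-0.03022598,  0.05873421, -0.01707952]), 'finger_gap': 1.0011541453595059}
```

View pics/scene0.png

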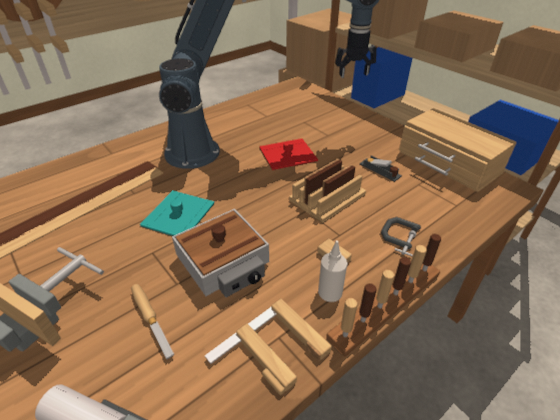

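View pics/top0.png

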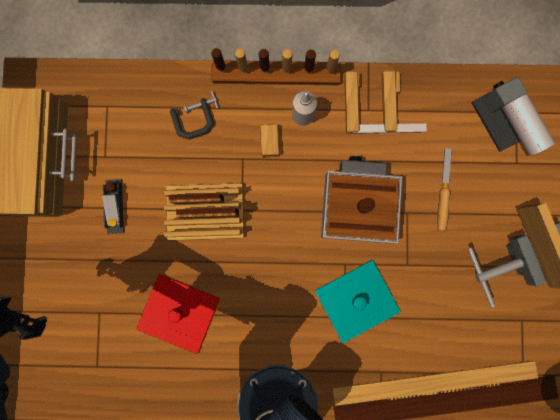

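View pics/wrist0.png

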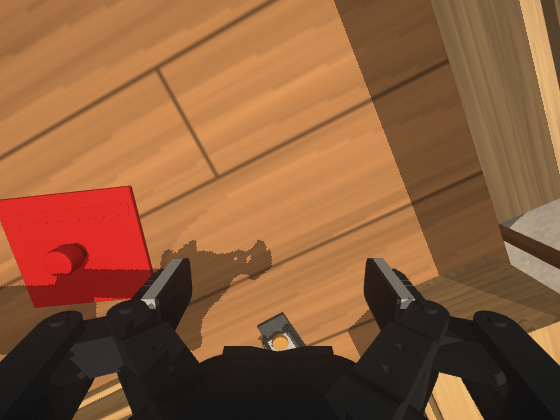

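Candidates for the lid (top view): brown board in the steel bath at (365,205), red look-alike at (178,313), turquoise look-alike at (358,300). I choose the brown one in the bath; the rack is at (204,211), its empty front slot at about row 230.

```bash
python3 - <<'E'
from h import *
p,W=cloud('top0')
a=p[160:255,310:415]; b=p[175:250,155:255]
A=cv2.resize(a,None,fx=4,fy=4,interpolation=2);B=cv2.resize(b,(400,300),interpolation=2)
o=np.zeros((380,830,3),np.uint8);o[:380,:420]=A;o[:300,425:825]=B
cv2.imwrite('pics/crop0.png',o[:,:800,::-1])
def rect(m,n):
    P=W[m][:,:2].astype(np.float32); r=cv2.minAreaRect(P); print(n,len(P),r,P.min(0),P.max(0),np.median(W[m][:,2]))
reg=np.zeros(p.shape[:2],bool); reg[160:255,310:415]=1
z=W[...,2]
rect(reg&(z>0.11)&(z<.14),'knob')
rect(reg&(z>0.075)&(z<.095),'bath')
rect(reg&(z>0.055)&(z<.072),'ctrl')
hsv=cv2.cvtColor(p,cv2.COLOR_RGB2HSV)
m=reg&(z>0.07)&(z<.1)&(hsv[...,1]>90); rect(m,'lid')
rk=np.zeros_like(reg); rk[175:250,155:255]=1
rect(rk&(z>0.062)&(z<.074),'dividers'); rect(rk&(z>0.012)&(z<.03),'base'); rect(rk&(z>0.08),'cauls')
E
```

```text
knob 162 ((0.5353137254714966, -0.21074509620666504), (0.03443901613354683, 0.03296024724841118), 89.85256958007812) [ 0.5188323  -0.22796357] [ 0.5518036  -0.19352399] 0.12318411350988023
bath 4686 ((0.5359873175621033, -0.21224671602249146), (0.1953357309103012, 0.1747283935546875), 86.24028778076172) [ 0.44322947 -0.31312346] [ 0.6287423  -0.11072091] 0.0831308827766628
ctrl 642 ((0.5554786920547485, -0.21131613850593567), (0.19146904349327087, 0.2132652848958969), 86.44706726074219) [ 0.44323182 -0.3100034 ] [ 0.6626323  -0.10955096] 0.06541401288016624
lid 4119 ((0.5328339338302612, -0.2144044190645218), (0.18647897243499756, 0.16865040361881256), 86.5127182006836) [ 0.4432262  -0.30670437] [ 0.6209839  -0.11807679] 0.08346725016042833
dividers 1491 ((0.5158885717391968, 0.20798440277576447), (0.12280800938606262, 0.19876617193222046), 2.7231154441833496) [0.45147574 0.10757953] [0.5815604  0.30911848] 0.06615953870529179
base 1362 ((0.5215091705322266, 0.2089579850435257), (0.14994831383228302, 0.21029463410377502), 2.7109203338623047) [0.44401273 0.10122629] [0.60123855 0.31670707] 0.016608730477141842
cauls 976 ((0.5318503379821777, 0.20001079142093658), (0.05943875387310982, 0.16953778266906738), 2.7653427124023438) [0.4991973  0.11411355] [0.5632636  0.28545034] 0.10977252869912502
```

View pics/crop0.png

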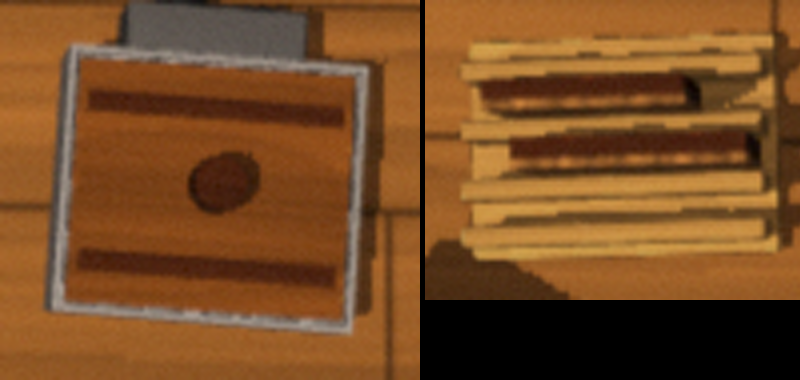

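```bash
cat >> h.py <<'E'
C=np.array([.536,-.212]); yb=np.radians(-3.76); e=np.array([np.cos(yb),np.sin(yb)]); n=np.array([-np.sin(yb),np.cos(yb)])
WALL=C+.097*n
def U(u,a=0): return WALL+u/1000*n+a/1000*e   # u mm out of left wall, a mm along bath x
def plan(xy,z,jaw):  # grasp-point target (world), jaw yaw deg
    from scipy.spatial.transform import Rotation as Ro
    s=manip.sense(); R=Ro.from_quat(s['tool_rot']).as_matrix(); t=s['tcp_pos']
    d=R.T@(np.array([xy[0],xy[1],z-.008])-t)/.4
    j=np.degrees(np.arctan2(R[1,1],R[0,1])); dj=(jaw-j+180)%360-180
    print('t',round(s['t'],2),'tcp',t.round(4),'jaw',j.round(2),'q6',np.degrees(s['q'][5]).round(1),'gap',round(s['finger_gap'],3),'F',np.round(s['force'],1))
    print('delta',d.round(4),'twist',round(-np.radians(dj)/.5,3))
E
python3 - <<'E'
from h import *
plan([.535,-.211],.2,86.24)
_,W=cloud('top0'); z=W[...,2]; print(W[135:145,265:275].reshape(-1,3).mean(0), W[262:268,366:374].reshape(-1,3).mean(0), W[103,303])
E
```

```text
t 0.15 tcp [0.2781 0.5591 0.2179] jaw 63.54 q6 -10.2 gap 1.001 F [-0.7 -0.3  0.6]
delta [-1.4329 -1.4372  0.0668] twist -0.792
[0.72057111 0.03357049 0.02938   ] [ 0.38385148 -0.24507296  0.00682208] [ 0.78786487 -0.05228176  0.14554893]
```

Emit:
move_arm:
  deltas:
    - [-0.07,-0.07,0,-0.1,100]
    - [-0.14,-0.14,0,-0.2,100]
    - [-0.21,-0.21,0,-0.3,100]
    - [-0.28,-0.28,0,-0.4,100]
    - [-0.35,-0.35,0,-0.5,100]
    - [-0.42,-0.42,0,-0.6,100]
    - [-0.49,-0.49,0,-0.7,100]
    - [-0.56,-0.56,0,-0.79,100]
  force: 20

```text
t: 0.82
tcp_pos: [0.3792, 0.2574, 0.2187]
tool_rot: [0.032, 0.999, -0.0, -0.0]
force: [1.6, -0.1, 0.4]
finger_gap: 1.002
```

```bash
python3 -c "
from h import *
plan([.535,-.211],.19,86.24)"
```

```text
t 0.82 tcp [0.3792 0.2574 0.2187] jaw 86.34 q6 -66.2 gap 1.002 F [ 1.6 -0.1  0.4]
delta [-0.4635 -1.1438  0.0918] twist 0.004
```

Emit:
move_arm:
  deltas:
    - [-0.03,-0.08,0,0,100]
    - [-0.06,-0.16,0,0,100]
    - [-0.1,-0.24,0,0,100]
    - [-0.13,-0.32,0,0,100]
    - [-0.16,-0.4,0,0,100]
    - [-0.2,-0.49,0,0,100]
    - [-0.24,-0.58,0,0,100]
    - [-0.27,-0.66,0,0,100]

```text
t: 1.48
tcp_pos: [0.4702, -0.0139, 0.2188]
tool_rot: [0.034, 0.999, -0.0, 0.001]
force: [0.6, 0.4, 0.6]
finger_gap: 1.001
```

Emit:
move_arm:
  deltas:
    - [-0.03,-0.08,0,0,100]
    - [-0.06,-0.16,0,0,100]
    - [-0.09,-0.24,0,0,100]
    - [-0.12,-0.32,0,0,100]
    - [-0.15,-0.4,0,0,100]
    - [-0.17,-0.44,0,0,100]
    - [-0.18,-0.46,0,0,100]
    - [-0.18,-0.46,0,0,100]

```text
t: 2.15
tcp_pos: [0.5294, -0.2016, 0.2183]
tool_rot: [0.034, 0.999, -0.0, 0.0]
force: [-0.3, -0.4, -1.2]
finger_gap: 0.997
```

```bash
python3 -c "
from h import *
snap('wrist','w1');plan([.535,-.211],.1115,86.24)
_,W=cloud('w1'); z=W[...,2]; m=(z>.115)&(z<.135)
P=W[m]; m2=np.hypot(P[:,0]-.535,P[:,1]+.211)<.04; P=P[m2]; print(len(P),P.min(0),P.max(0),np.median(P,0))"
```

```text
t 2.2 tcp [ 0.5285 -0.1997  0.2182] jaw 86.11 q6 -118.2 gap 1.002 F [-0.4  1.4 -0.3]
delta [-0.0185 -0.0273  0.2868] twist -0.004
1225 [ 0.51574542 -0.22870153  0.11523345] [ 0.55021059 -0.19347115  0.12752134] [ 0.53149941 -0.21094577  0.12501422]
```

View pics/w1.png

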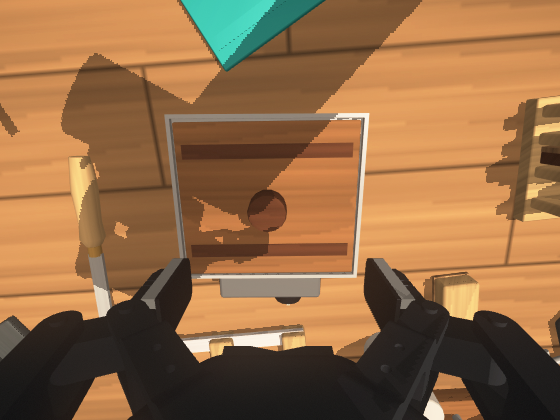

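The close wrist view shows the brown board in the grey steel bath, knob at (267,212), turquoise look-alike apart at (250,35): right object. Descending on the knob.

Emit:
move_arm:
  deltas:
    - [-0.008,-0.014,0.05,0,100]
    - [-0.015,-0.028,0.1,0,100]
    - [-0.015,-0.028,0.15,0,100]
    - [-0.015,-0.028,0.2,0,100]
    - [-0.015,-0.028,0.25,0,100]
    - [-0.015,-0.028,0.287,0,100]
    - [-0.015,-0.028,0.287,0,30]
    - [-0.015,-0.028,0.287,0,30]
  force: 25

```text
t: 2.87
tcp_pos: [0.5331, -0.2093, 0.1035]
tool_rot: [0.033, 0.999, 0.001, -0.001]
force: [-0.2, 0.4, -0.1]
finger_gap: 0.747
```

Emit:
move_arm:
  deltas:
    - [0,0,0,0,20]
    - [0,0,0,0,20]
    - [0,0,0,0,20]
    - [0,0,0,0,20]
    - [0,0,0,0,20]
    - [0,0,0,0,20]
    - [0,0,0,0,20]
    - [0,0,0,0,20]

```text
t: 3.53
tcp_pos: [0.5349, -0.2116, 0.1055]
tool_rot: [0.033, 0.999, -0.0, 0.001]
force: [-0.7, 2.1, 6.6]
finger_gap: 0.405
```

```bash
python3 -c "
from h import *
plan([.5335,-.211],.1115,86.24)"
```

```text
t 3.53 tcp [ 0.5349 -0.2116  0.1055] jaw 86.17 q6 -118.9 gap 0.405 F [-0.7  2.1  6.6]
delta [0.0036 0.0012 0.0051] twist -0.003
```

Emit:
move_arm:
  deltas:
    - [0,0,-0.02,0,20]
    - [0,0,-0.05,0,20]
    - [0,0,-0.09,0,20]
    - [0,0,-0.13,0,20]
    - [0,0,-0.17,0,20]
    - [0,0,-0.21,0,20]
    - [0,0,-0.24,0,20]
    - [0,0,-0.25,0,20]

```text
t: 4.2
tcp_pos: [0.5348, -0.212, 0.2061]
tool_rot: [0.033, 0.999, -0.001, 0.001]
force: [0.2, -0.9, -1.8]
finger_gap: 0.403
```

```bash
python3 -c "
from h import *
plan(U(25,0),.15,-3.76); snap('scene','s2')"
```

```text
t 4.2 tcp [ 0.5348 -0.212   0.2061] jaw 86.16 q6 -118.9 gap 0.403 F [ 0.2 -0.9 -1.8]
delta [-0.0021  0.3054  0.1598] twist 3.139
```

View pics/s2.png

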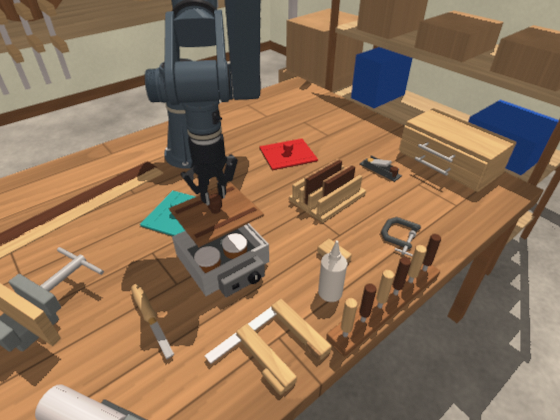

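Emit:
move_arm:
  deltas:
    - [0,0.03,0,0.1,20]
    - [0,0.07,0,0.22,20]
    - [0,0.11,0,0.35,20]
    - [0,0.15,0,0.5,20]
    - [0,0.19,0,0.65,20]
    - [0,0.24,0,0.8,20]
    - [0,0.28,0,0.9,20]
    - [0,0.305,0,1.0,20]

```text
t: 4.92
tcp_pos: [0.5411, -0.0876, 0.2028]
tool_rot: [0.28, 0.96, 0.0, -0.002]
force: [-0.6, 0.2, -2.6]
finger_gap: 0.406
```

Emit:
move_arm:
  deltas:
    - [0,0,0,0.12,20]
    - [0,0,0,0.25,20]
    - [0,0,0,0.37,20]
    - [0,0,0,0.5,20]
    - [0,0,0,0.62,20]
    - [0,0,0,0.75,20]
    - [0,0,0,0.87,20]
    - [0,0,0,1.0,20]

```text
t: 5.58
tcp_pos: [0.5413, -0.0894, 0.2028]
tool_rot: [0.51, 0.86, -0.0, -0.001]
force: [1.0, 0.9, -2.5]
finger_gap: 0.403
```

Emit:
move_arm:
  deltas:
    - [0,0,0,0.12,20]
    - [0,0,0,0.25,20]
    - [0,0,0,0.37,20]
    - [0,0,0,0.5,20]
    - [0,0,0,0.62,20]
    - [0,0,0,0.75,20]
    - [0,0,0,0.87,20]
    - [0,0,0,1.0,20]

```text
t: 6.25
tcp_pos: [0.5413, -0.0894, 0.2028]
tool_rot: [0.707, 0.707, -0.001, -0.001]
force: [0.9, -0.2, -2.1]
finger_gap: 0.404
```

```bash
python3 -c "
from h import *
plan(U(25,0),.13,-3.76); snap('wrist','w3');snap('top','t3')"
```

```text
t 6.25 tcp [ 0.5413 -0.0894  0.2028] jaw 0.04 q6 -21.1 gap 0.404 F [ 0.9 -0.2 -2.1]
delta [-0.0023  0.0072  0.202 ] twist 0.133
```

View pics/w3.png

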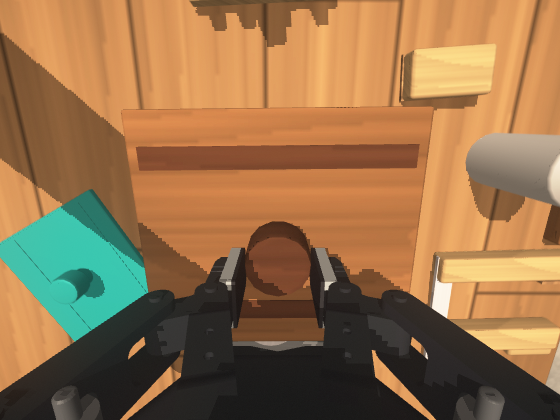

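View pics/t3.png

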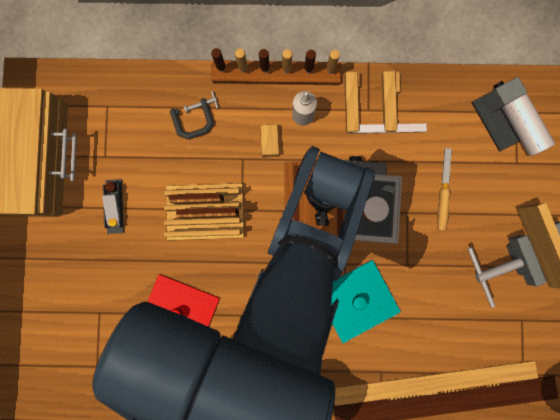

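Emit:
move_arm:
  deltas:
    - [0,0,0.02,0.05,20]
    - [0,0.003,0.06,0.1,20]
    - [0,0.007,0.1,0.133,20]
    - [0,0.007,0.14,0.133,20]
    - [0,0.007,0.18,0.133,20]
    - [0,0.007,0.2,0.133,20]
    - [0,0.007,0.21,0.133,20]
    - [0,0.007,0.215,0.133,20]
  force: 20

```text
t: 7.02
tcp_pos: [0.5447, -0.0896, 0.1172]
tool_rot: [0.729, 0.685, -0.0, -0.001]
force: [0.4, 0.3, -2.9]
finger_gap: 0.4
```

```bash
python3 -c "
from h import *
for u,z in [(24.6,.1195),(30.4,.1147),(35.3,.109),(39.1,.1024),(41.7,.0954),(43,.088),(43.1,.0868)]: plan(U(u,0),z,-3.76)
"
```

```text
t 7.02 tcp [ 0.5447 -0.0896  0.1172] jaw -3.54 q6 -17.4 gap 0.4 F [ 0.4  0.3 -2.9]
delta [-0.0028 -0.0016  0.0143] twist 0.008
t 7.02 tcp [ 0.5447 -0.0896  0.1172] jaw -3.54 q6 -17.4 gap 0.4 F [ 0.4  0.3 -2.9]
delta [ 0.0116 -0.0015  0.0263] twist 0.008
t 7.02 tcp [ 0.5447 -0.0896  0.1172] jaw -3.54 q6 -17.4 gap 0.4 F [ 0.4  0.3 -2.9]
delta [ 0.0239 -0.0014  0.0405] twist 0.008
t 7.02 tcp [ 0.5447 -0.0896  0.1172] jaw -3.54 q6 -17.4 gap 0.4 F [ 0.4  0.3 -2.9]
delta [ 0.0334 -0.0014  0.057 ] twist 0.008
t 7.02 tcp [ 0.5447 -0.0896  0.1172] jaw -3.54 q6 -17.4 gap 0.4 F [ 0.4  0.3 -2.9]
delta [ 0.0399 -0.0013  0.0745] twist 0.008
t 7.02 tcp [ 0.5447 -0.0896  0.1172] jaw -3.54 q6 -17.4 gap 0.4 F [ 0.4  0.3 -2.9]
delta [ 0.0431 -0.0013  0.093 ] twist 0.008
t 7.02 tcp [ 0.5447 -0.0896  0.1172] jaw -3.54 q6 -17.4 gap 0.4 F [ 0.4  0.3 -2.9]
delta [ 0.0434 -0.0013  0.096 ] twist 0.008
```

Now the pivot over the rim, in two calls.

Emit:
move_arm:
  deltas:
    - [-0.003,0,0.007,0,20]
    - [-0.003,0,0.014,0,20]
    - [0.004,0,0.02,0,20]
    - [0.012,0,0.026,0,20]
    - [0.018,0,0.033,0,20]
    - [0.024,0,0.04,0,20]
    - [0.029,0,0.048,0,20]
    - [0.033,0,0.057,0,20]
  force: 20

```text
t: 7.68
tcp_pos: [0.5469, -0.0752, 0.0959]
tool_rot: [0.729, 0.685, 0.001, 0.001]
force: [0.8, 4.6, 5.2]
finger_gap: 0.399
```

```bash
python3 -c "
from h import *
plan(U(39.1),.1024,-3.76); plan(U(43.1,0),.0868,-3.76); snap('scene','s4'); snap('wrist','w4')
p=cv2.imread('pics/s4.png')[90:300,130:330]; cv2.imwrite('pics/s4c.png',cv2.resize(p,(600,600*210//200)[:2],interpolation=2)[:600])
"
```

```text
t 7.68 tcp [ 0.5469 -0.0752  0.0959] jaw -3.6 q6 -16.0 gap 0.399 F [0.8 4.6 5.2]
delta [-0.0028 -0.0048  0.0037] twist 0.005
t 7.68 tcp [ 0.5469 -0.0752  0.0959] jaw -3.6 q6 -16.0 gap 0.399 F [0.8 4.6 5.2]
delta [ 0.0072 -0.0048  0.0427] twist 0.005
```

View pics/s4c.png

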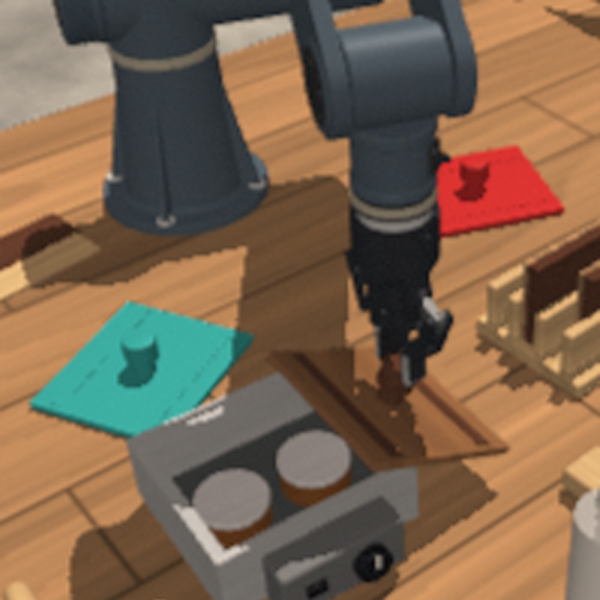

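View pics/w4.png

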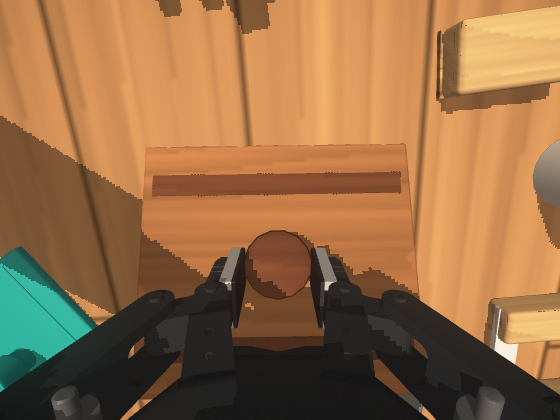

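```bash
cat >> h.py <<'E'
def lidfit(name,box):
    p,W=cloud(name); r0,r1,c0,c1=box
    P=W[r0:r1,c0:c1].reshape(-1,3); P=P[np.isfinite(P[:,0])]
    q=np.stack([(P[:,:2]-WALL)@e,(P[:,:2]-WALL)@n,P[:,2]],-1)*1000
    k=(q[:,2]>3)
    q=q[k]; c=np.median(q,0)
    rng=np.random.default_rng(0); best=None
    for _ in range(300):
        a=q[rng.choice(len(q),3,False)]; nn=np.cross(a[1]-a[0],a[2]-a[0]); L=np.linalg.norm(nn)
        if L<1: continue
        nn/=L; i=np.abs((q-a[0])@nn)<2
        if best is None or i.sum()>best.sum(): best=i
    Q=q[best]; m=Q.mean(0); nn=np.linalg.svd(Q-m,full_matrices=False)[2][2]; nn*=np.sign(nn[2])
    print('normal(a,u,z)',nn.round(3),'tilt',np.degrees(np.arccos(nn[2])).round(1),'a',np.percentile(Q[:,0],[0.5,99.5]).round(1),'u',np.percentile(Q[:,1],[.5,99.5]).round(1),'z',np.percentile(Q[:,2],[.5,99.5]).round(1),len(Q))
E
python3 -c "
from h import *
lidfit('w4',(150,340,150,405)); lidfit('w4',(150,220,150,405))"
```

```text
normal(a,u,z) [-0.002  0.428  0.904] tilt 25.3 a [-83.1  84.6] u [-14.1  95.1] z [46.7 99.5] 33220
normal(a,u,z) [-0.002  0.43   0.903] tilt 25.5 a [-84.1  85.5] u [52.2 95.3] z [46.4 67.9] 17719
```

Emit:
move_arm:
  deltas:
    - [0.003,0,0.006,0,20]
    - [0.005,0,0.012,0,20]
    - [0.007,0,0.018,0,20]
    - [0.008,0,0.024,0,20]
    - [0.009,0,0.03,0,20]
    - [0.01,0,0.035,0,20]
    - [0.01,0,0.038,0,20]
    - [0.01,0,0.038,0,20]

```text
t: 8.45
tcp_pos: [0.547, -0.0721, 0.08]
tool_rot: [0.729, 0.685, 0.001, 0.001]
force: [3.0, 5.4, 4.0]
finger_gap: 0.398
```

```bash
python3 -c "
from h import *
plan(U(43.1,0),.0868,-3.76); snap('wrist','w5'); snap('scene','s5')
p=cv2.imread('pics/s5.png')[90:300,130:330]; cv2.imwrite('pics/s5c.png',cv2.resize(p,(560,588),interpolation=2))
"
```

```text
t 8.45 tcp [ 0.547  -0.0721  0.08  ] jaw -3.58 q6 -15.6 gap 0.398 F [3.  5.4 4. ]
delta [-0.0005 -0.0046  0.0029] twist 0.006
```

View pics/s5c.png

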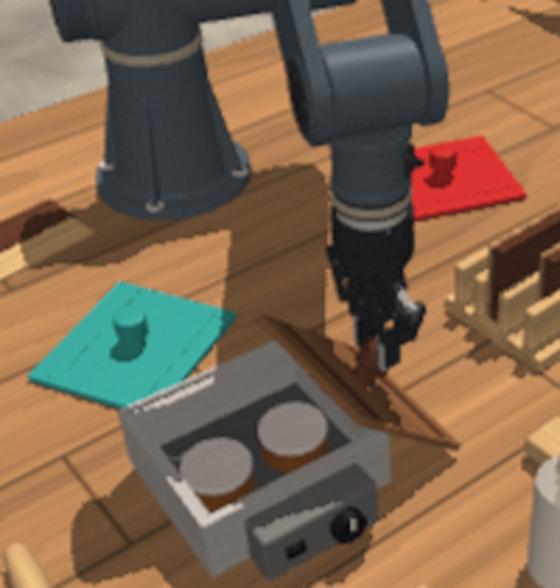

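View pics/w5.png

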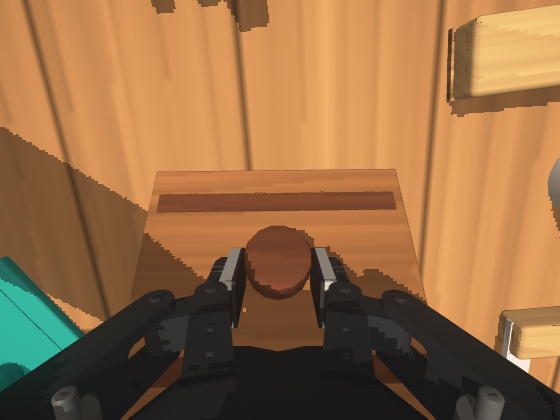

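```bash
python3 -c "
from h import *
lidfit('w5',(172,225,160,400)); lidfit('w5',(172,340,160,400))"
```

```text
normal(a,u,z) [-0.002  0.689  0.725] tilt 43.5 a [-82.8  87. ] u [50.  81.1] z [18.2 48.3] 12607
normal(a,u,z) [-0.002  0.682  0.731] tilt 43.0 a [-81.   85.8] u [-1.6 80.8] z [18.6 96.2] 25668
```

Emit:
move_arm:
  deltas:
    - [0.001,0,0.004,0,20]
    - [0.002,0,0.008,0,20]
    - [0.003,0,0.011,0,20]
    - [0.003,0,0.014,0,20]
    - [0.003,0,0.016,0,20]
    - [0.003,0,0.017,0,20]
    - [0.003,0,0.018,0,20]
    - [0.003,0,0.018,0,20]

```text
t: 9.22
tcp_pos: [0.547, -0.0713, 0.0734]
tool_rot: [0.729, 0.684, 0.001, 0.001]
force: [2.2, 4.7, 8.1]
finger_gap: 0.401
```

```bash
python3 -c "
from h import *
plan(U(43.1,0),.0868,-3.76); snap('wrist','w6')
lidfit('w6',(180,225,165,390));lidfit('w6',(180,340,165,390))
"
```

```text
t 9.22 tcp [ 0.547  -0.0713  0.0734] jaw -3.61 q6 -15.5 gap 0.401 F [2.2 4.7 8.1]
delta [-0.0026 -0.0043 -0.0134] twist 0.005
normal(a,u,z) [-0.004  0.783  0.622] tilt 51.6 a [-81.4  82.9] u [49.1 73.9] z [ 6.6 37.3] 9615
normal(a,u,z) [-0.004  0.77   0.638] tilt 50.4 a [-79.6  81.2] u [ 2.3 73.4] z [ 7.  93.7] 21522
```

View pics/w6.png

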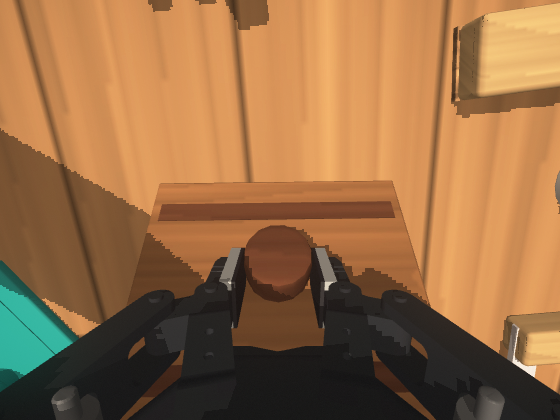

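Emit:
move_arm:
  deltas:
    - [0,0,0,0,42]
    - [0,0,0,0,45]
    - [0,0,0,0,50]
    - [0,0,0,0,56]
    - [0,0,0,0,62]
    - [0,0,0,0,68]
    - [0,0,0,0,72]
    - [0,0,0,0,72]

```text
t: 9.93
tcp_pos: [0.546, -0.0714, 0.0726]
tool_rot: [0.729, 0.685, -0.0, -0.0]
force: [0.2, 0.6, 0.8]
finger_gap: 0.721
```

```bash
python3 -c "
from h import *
plan(U(43.1,0),.0868,-3.76); snap('wrist','w7')
lidfit('w7',(180,225,165,390));lidfit('w7',(180,340,165,390))
"
```

```text
t 9.93 tcp [ 0.546  -0.0714  0.0726] jaw -3.58 q6 -15.5 gap 0.721 F [0.2 0.6 0.8]
delta [-0.0023 -0.0019 -0.0156] twist 0.006
normal(a,u,z) [-0.003  0.778  0.628] tilt 51.1 a [-82.5  81.5] u [49.4 74.2] z [ 7.  37.5] 9841
normal(a,u,z) [-0.003  0.768  0.641] tilt 50.1 a [-80.3  79.1] u [ 2.6 74. ] z [ 7.4 93.5] 24175
```

View pics/w7.png

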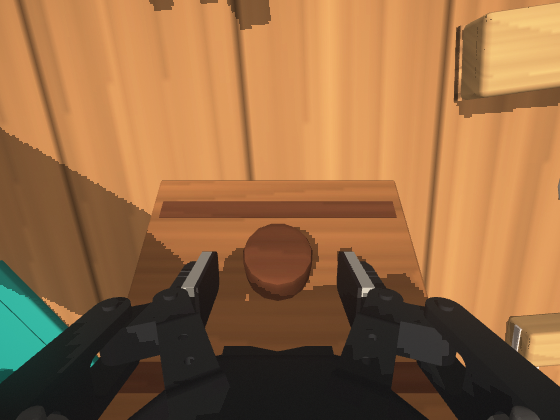

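Emit:
move_arm:
  deltas:
    - [0,0,-0.03,0,72]
    - [0,0,-0.07,0,72]
    - [0,0,-0.12,0,72]
    - [0,0,-0.18,0,72]
    - [0,0,-0.24,0.1,72]
    - [0,0,-0.29,0.25,72]
    - [0,0,-0.32,0.45,72]
    - [0,0,-0.33,0.65,72]

```text
t: 10.65
tcp_pos: [0.5475, -0.0717, 0.2074]
tool_rot: [0.831, 0.556, 0.001, 0.002]
force: [-0.3, -0.7, 0.4]
finger_gap: 0.719
```

Emit:
move_arm:
  deltas:
    - [0,0,0,0.2,72]
    - [0,0,0,0.4,72]
    - [0,0,0,0.6,72]
    - [0,0,0,0.8,72]
    - [0,0,0,1.0,72]
    - [0,0,0,1.0,72]
    - [0,0,0,1.0,72]
    - [0,0,0,1.0,72]

```text
t: 11.32
tcp_pos: [0.5461, -0.0713, 0.2047]
tool_rot: [0.942, 0.336, -0.0, -0.0]
force: [-0.7, 0.1, -0.1]
finger_gap: 0.718
```

Emit:
move_arm:
  deltas:
    - [0,0,0,0.2,72]
    - [0,0,0,0.4,72]
    - [0,0,0,0.6,72]
    - [0,0,0,0.8,72]
    - [0,0,0,1.0,72]
    - [0,0,0,1.0,72]
    - [0,0,0,1.0,72]
    - [0,0,0,1.0,72]

```text
t: 11.98
tcp_pos: [0.5462, -0.0713, 0.2047]
tool_rot: [0.996, 0.093, -0.0, -0.0]
force: [-0.2, -0.1, 0.0]
finger_gap: 0.719
```

```bash
python3 -c "
from h import *
plan(U(-18.5,0),.15,-93.76); snap('wrist','w8'); snap('scene','s8')
"
```

```text
t 11.98 tcp [ 0.5462 -0.0713  0.2047] jaw -79.34 q6 60.3 gap 0.719 F [-0.2 -0.1  0. ]
delta [-0.0412  0.1509  0.1568] twist 0.503
```

View pics/w8.png

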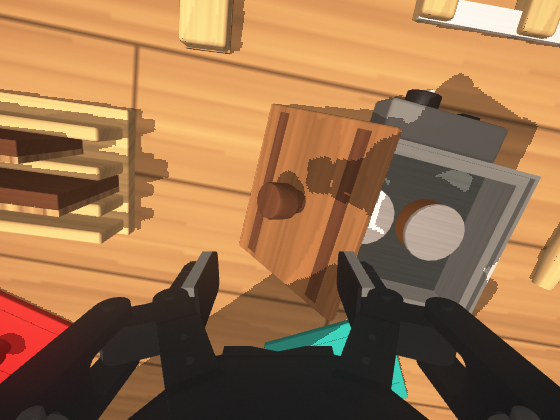

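View pics/s8.png

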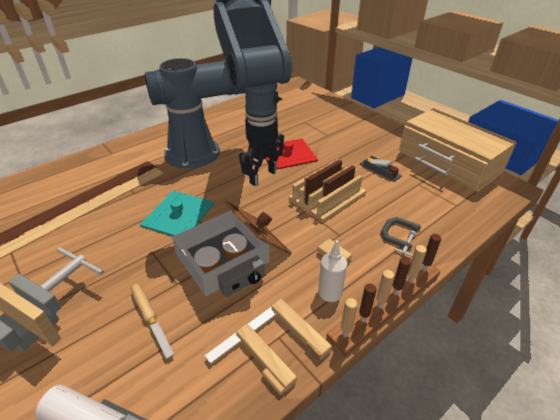

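```bash
python3 -c "
from h import *
lidfit('w8',(120,290,250,385))
p,W=cloud('w8')
for v,u in [(132,396),(180,382),(225,366),(260,353),(300,337),(107,277),(240,246)]:
    q=W[v,u]; print((v,u),((q[:2]-WALL)@e*1000).round(1),((q[:2]-WALL)@n*1000).round(1),(q[2]*1000).round(1))
"
```

```text
normal(a,u,z) [-0.003  0.769  0.639] tilt 50.3 a [-87.1  87.7] u [-27.6  73.2] z [  8.4 128.4] 16857
(132, 396) 85.9 -26.9 128.2
(180, 382) 47.9 -30.5 125.5
(225, 366) 8.1 -30.8 125.4
(260, 353) 19.2 13.5 236.4
(300, 337) -66.0 -28.1 128.1
(107, 277) 86.4 67.4 15.5
(240, 246) -76.5 65.8 17.1
```

Emit:
move_arm:
  deltas:
    - [-0.01,0.04,0,0.1,72]
    - [-0.02,0.08,0,0.2,72]
    - [-0.03,0.12,0,0.3,72]
    - [-0.041,0.151,0,0.4,72]
    - [-0.041,0.151,0,0.5,72]
    - [-0.041,0.151,0.03,0.503,72]
    - [-0.041,0.151,0.06,0.503,72]
    - [-0.041,0.151,0.06,0.503,72]

```text
t: 12.75
tcp_pos: [0.5395, -0.1332, 0.1788]
tool_rot: [0.999, -0.034, -0.002, -0.001]
force: [-1.0, 0.0, 0.1]
finger_gap: 0.719
```

```bash
python3 -c "
from h import *
plan(U(-18.5,0),.116,-93.76); snap('wrist','w9')
"
```

```text
t 12.75 tcp [ 0.5395 -0.1332  0.1788] jaw -93.87 q6 68.5 gap 0.719 F [-1.   0.   0.1]
delta [0.0048 0.0011 0.177 ] twist -0.004
```

View pics/w9.png

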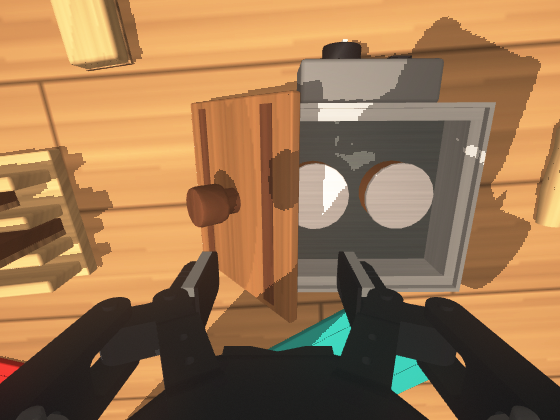

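Emit:
move_arm:
  deltas:
    - [0.002,0,0.03,0,72]
    - [0.005,0.001,0.06,0,72]
    - [0.005,0.001,0.09,0,72]
    - [0.005,0.001,0.12,0,72]
    - [0.005,0.001,0.145,0,72]
    - [0.005,0.001,0.165,0,72]
    - [0.005,0.001,0.177,0,72]
    - [0.005,0.001,0.177,0,72]

```text
t: 13.47
tcp_pos: [0.5426, -0.134, 0.1091]
tool_rot: [0.999, -0.034, -0.001, -0.0]
force: [0.6, -0.9, -0.1]
finger_gap: 0.722
```

```bash
python3 -c "
from h import *
plan(U(-18.5,0),.116,-93.76); snap('wrist','w10')
"
```

```text
t 13.47 tcp [ 0.5426 -0.134   0.1091] jaw -93.9 q6 68.6 gap 0.722 F [ 0.6 -0.9 -0.1]
delta [-0.0037 -0.0005  0.0028] twist -0.005
```

View pics/w10.png

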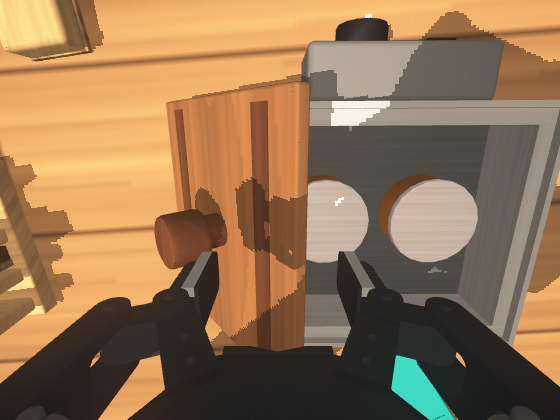

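Emit:
move_arm:
  deltas:
    - [0,0,0,0,60]
    - [0,0,0,0,52]
    - [0,0,0,0,46]
    - [0,0,0,0,42]
    - [0,0,0,0,40]
    - [0,0,0,0,38]
    - [0,0,0,0,36]
    - [0,0,0,0,36]
  force: 20

```text
t: 14.18
tcp_pos: [0.5431, -0.1342, 0.11]
tool_rot: [0.999, -0.034, 0.0, 0.0]
force: [-0.3, -0.2, 0.9]
finger_gap: 0.359
```

```bash
python3 -c "
from h import *
plan(U(-18.5,0),.116,-93.76); snap('wrist','w11');snap('scene','s11')
lidfit('w11',(110,240,200,300))
p=cv2.imread('pics/s11.png')[90:300,130:330]; cv2.imwrite('pics/s11c.png',cv2.resize(p,(560,588),interpolation=2))
"
```

```text
t 14.18 tcp [ 0.5431 -0.1342  0.11  ] jaw -93.91 q6 68.6 gap 0.359 F [-0.3 -0.2  0.9]
delta [-0.0049 -0.0011  0.0049] twist -0.005
normal(a,u,z) [-0.002  0.768  0.64 ] tilt 50.2 a [ 0.7 80. ] u [-28.5  39.2] z [ 49.3 128.8] 12347
```

View pics/w11.png

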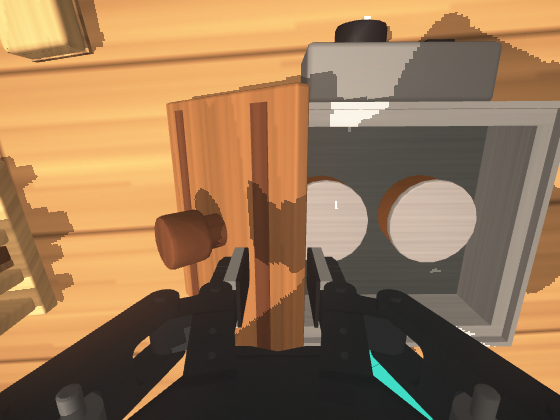

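View pics/s11c.png

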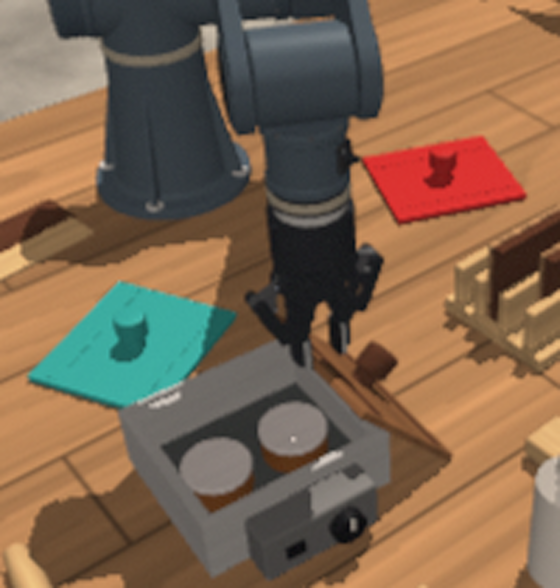

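Emit:
move_arm:
  deltas:
    - [0,-0.004,-0.002,0,34]
    - [0,-0.01,-0.004,0,32]
    - [0,-0.018,-0.008,0,30]
    - [0,-0.026,-0.012,0,28]
    - [0,-0.034,-0.016,0,26]
    - [0,-0.042,-0.02,0,24]
    - [0,-0.05,-0.024,0,22]
    - [0,-0.058,-0.028,0,20]
  force: 25

```text
t: 14.95
tcp_pos: [0.5444, -0.1103, 0.1211]
tool_rot: [0.999, -0.034, -0.0, -0.0]
force: [0.4, -0.4, 0.7]
finger_gap: 0.201
```

```bash
python3 -c "
from h import *
plan(U(-18.5,0),.116,-93.76); snap('wrist','w12');snap('scene','s12')
lidfit('w12',(110,220,210,300))
p=cv2.imread('pics/s12.png')[90:300,130:330]; cv2.imwrite('pics/s12c.png',cv2.resize(p,(560,588),interpolation=2))
"
```

```text
t 14.95 tcp [ 0.5444 -0.1103  0.1211] jaw -93.9 q6 70.9 gap 0.201 F [ 0.4 -0.4  0.7]
delta [-0.0041  0.0589  0.0327] twist -0.005
normal(a,u,z) [-0.008  0.888  0.461] tilt 62.6 a [ 5.6 80.1] u [ 2.6 62. ] z [ 35.9 146.8] 7955
```

View pics/w12.png

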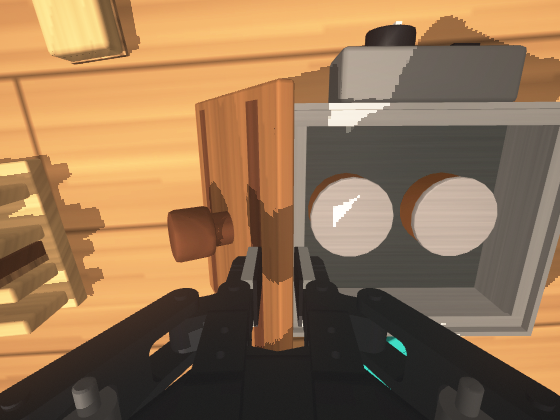

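View pics/s12c.png

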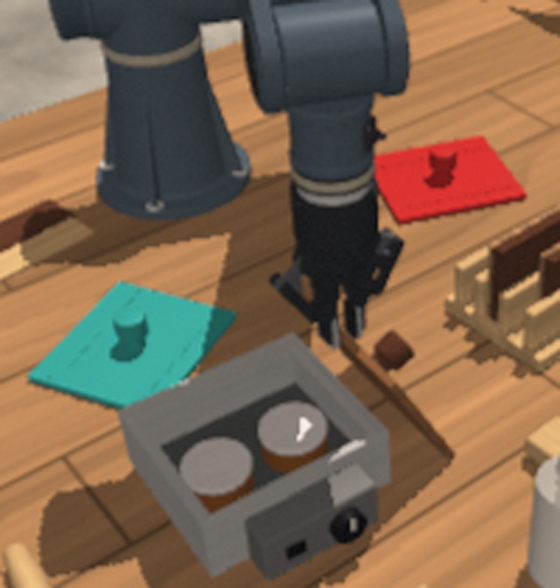

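Emit:
move_arm:
  deltas:
    - [0,-0.01,-0.005,0,19]
    - [0,-0.025,-0.01,0,18]
    - [0,-0.04,-0.016,0,17]
    - [0,-0.055,-0.022,0,16]
    - [0,-0.07,-0.028,0,14]
    - [0,-0.085,-0.034,0,11]
    - [0,-0.1,-0.04,0,7]
    - [0,-0.11,-0.045,0,4]
  force: 30

```text
t: 15.72
tcp_pos: [0.5473, -0.0662, 0.1391]
tool_rot: [0.999, -0.034, -0.0, 0.0]
force: [-0.5, -0.9, -2.7]
finger_gap: 0.095
```

```bash
python3 -c "
from h import *
plan(U(-18.5,0),.116,-93.76); snap('wrist','w13');snap('scene','s13')
lidfit('w13',(110,220,210,300))
p=cv2.imread('pics/s13.png')[90:300,130:330]; cv2.imwrite('pics/s13c.png',cv2.resize(p,(560,588),interpolation=2))
"
```

```text
t 15.72 tcp [ 0.5473 -0.0662  0.1391] jaw -93.86 q6 75.4 gap 0.095 F [-0.5 -0.9 -2.7]
delta [-0.004   0.1693  0.0778] twist -0.003
normal(a,u,z) [-0.001 -0.008  1.   ] tilt 0.5 a [28.4 77.9] u [45.4 54.2] z [159.1 162.7] 2115
```

View pics/w13.png

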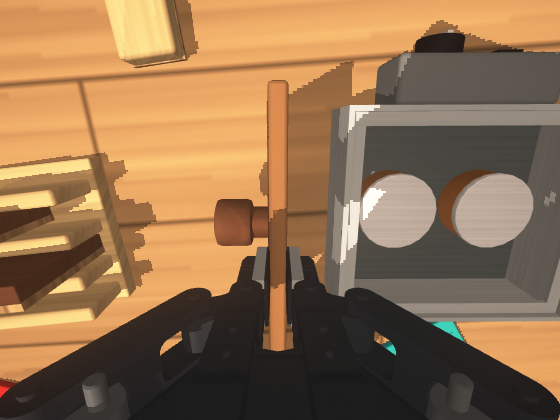

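View pics/s13c.png

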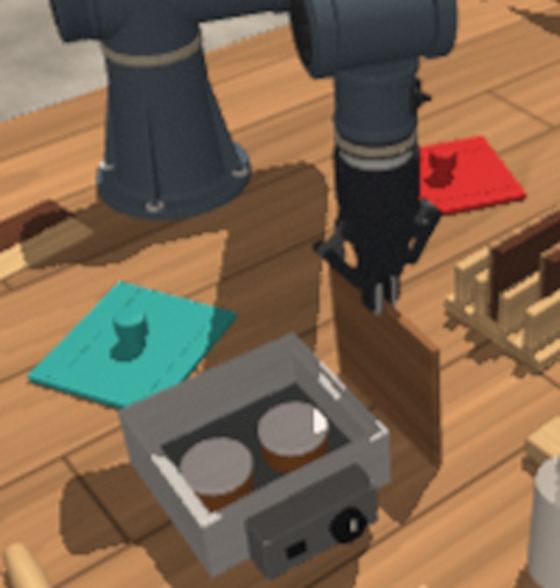

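Emit:
move_arm:
  deltas:
    - [0,0,0,0,2]
    - [0,0,-0.02,0,2]
    - [0,0,-0.06,0,2]
    - [0,0,-0.11,0,2]
    - [0,0,-0.17,0,2]
    - [0,0,-0.23,0,2]
    - [0,0,-0.28,0,2]
    - [0,0,-0.31,0,2]
  force: 50

```text
t: 16.48
tcp_pos: [0.5486, -0.068, 0.2661]
tool_rot: [0.999, -0.034, 0.002, 0.001]
force: [1.0, 0.1, -2.4]
finger_gap: 0.082
```

```bash
python3 -c "
from h import *
plan([.477,.0],.26,2.71); snap('wrist','w14');snap('scene','s14')
p=cv2.imread('pics/s14.png')[60:270,130:330]; cv2.imwrite('pics/s14c.png',cv2.resize(p,(560,588),interpolation=2))
"
```

```text
t 16.48 tcp [ 0.5486 -0.068   0.2661] jaw -93.94 q6 75.3 gap 0.082 F [ 1.   0.1 -2.4]
delta [-0.1904 -0.1572  0.0344] twist -3.374
```

View pics/w14.png

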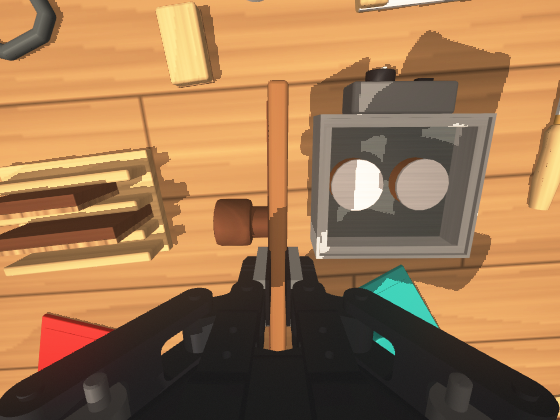

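View pics/s14c.png

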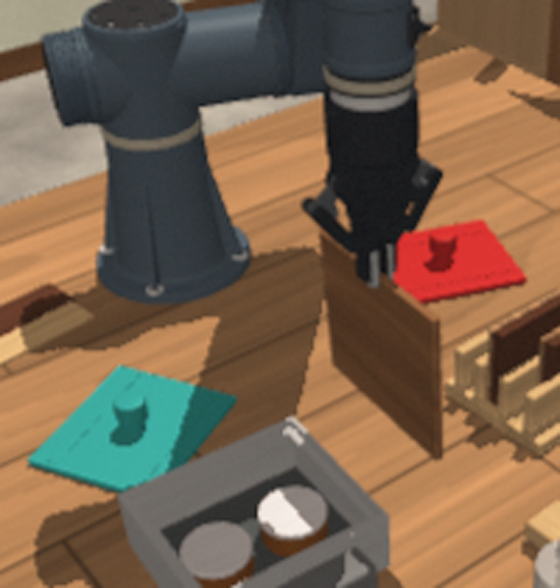

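Emit:
move_arm:
  deltas:
    - [-0.01,-0.01,0,-0.1,2]
    - [-0.03,-0.03,0,-0.22,2]
    - [-0.06,-0.05,0,-0.35,2]
    - [-0.09,-0.075,0,-0.5,2]
    - [-0.12,-0.1,0,-0.65,2]
    - [-0.15,-0.12,0,-0.8,2]
    - [-0.175,-0.14,0,-0.9,2]
    - [-0.19,-0.157,0,-1.0,2]

```text
t: 17.25
tcp_pos: [0.4737, 0.0014, 0.2619]
tool_rot: [0.977, 0.215, -0.002, -0.001]
force: [0.7, 0.3, -2.1]
finger_gap: 0.079
```

Emit:
move_arm:
  deltas:
    - [0,0,0,-0.12,2]
    - [0,0,0,-0.25,2]
    - [0,0,0,-0.37,2]
    - [0,0,0,-0.5,2]
    - [0,0,0,-0.62,2]
    - [0,0,0,-0.75,2]
    - [0,0,0,-0.87,2]
    - [0,0,0,-1.0,2]

```text
t: 17.92
tcp_pos: [0.4752, 0.0006, 0.262]
tool_rot: [0.893, 0.45, -0.001, -0.001]
force: [0.5, -0.4, -1.9]
finger_gap: 0.085
```

Emit:
move_arm:
  deltas:
    - [0,0,0,-0.12,2]
    - [0,0,0,-0.25,2]
    - [0,0,0,-0.37,2]
    - [0,0,0,-0.5,2]
    - [0,0,0,-0.62,2]
    - [0,0,0,-0.75,2]
    - [0,0,0,-0.87,2]
    - [0,0,0,-1.0,2]

```text
t: 18.58
tcp_pos: [0.4752, 0.0006, 0.262]
tool_rot: [0.754, 0.657, -0.001, -0.001]
force: [0.0, 0.5, -2.5]
finger_gap: 0.086
```

```bash
python3 -c "
from h import *
plan([.477,.207],.26,2.71); snap('top','t15')
p,W=cloud('top0');z=W[...,2]
# refined rack: front two dividers from first top view
r=np.radians(2.71); E=np.array([np.cos(r),np.sin(r)]);N=np.array([-E[1],E[0]]); R0=np.array([.5215,.209])
q=W[175:250,155:255].reshape(-1,3); q=q[np.isfinite(q[:,0])]; X=(q[:,:2]-R0)@E; Y=(q[:,:2]-R0)@N
for a in np.arange(-.08,.08,.004):
    k=(X>=a)&(X<a+.004)&(abs(Y)<.09); print(round(a*1000),k.sum(),np.round(np.percentile(q[k,2],[20,50,80])*1000) if k.sum() else '')
"
```

```text
t 18.58 tcp [0.4752 0.0006 0.262 ] jaw -7.82 q6 -5.6 gap 0.086 F [ 0.   0.5 -2.5]
delta [ 0.5119 -0.0656  0.0252] twist -0.368
-80 92 [-4. -2.  0.]
-76 104 [-0. 14. 17.]
-72 96 [14. 17. 18.]
-68 133 [23. 63. 67.]
-64 104 [64. 67. 68.]
-60 102 [64. 66. 68.]
-56 75 [63. 65. 67.]
-52 84 [15. 16. 18.]
-48 95 [14. 16. 18.]
-44 95 [14. 16. 18.]
-40 128 [14. 17. 33.]
-36 131 [59. 65. 67.]
-32 107 [65. 67. 69.]
-28 100 [64. 66. 68.]
-24 48 [63. 65. 67.]
-20 218 [ 48.  96. 116.]
-16 102 [114. 116. 118.]
-12 94 [115. 117. 119.]
-8 100 [114. 116. 118.]
-4 95 [114. 116. 118.]
0 29 [ 21.  58. 115.]
4 95 [64. 67. 69.]
8 98 [64. 66. 68.]
12 104 [64. 66. 67.]
16 161 [53. 71. 97.]
20 95 [ 97. 104. 106.]
24 100 [100. 104. 106.]
28 110 [ 20. 104. 106.]
32 98 [ 89. 104. 106.]
36 88 [ 18. 102. 105.]
40 59 [21. 48. 67.]
44 104 [64. 66. 68.]
48 99 [64. 66. 68.]
52 91 [63. 66. 67.]
56 3 [58. 59. 60.]
60 52 [14. 17. 19.]
64 89 [14. 16. 18.]
68 97 [14. 16. 19.]
72 64 [14. 16. 18.]
76 66 [-2. -1.  1.]
```

View pics/t15.png

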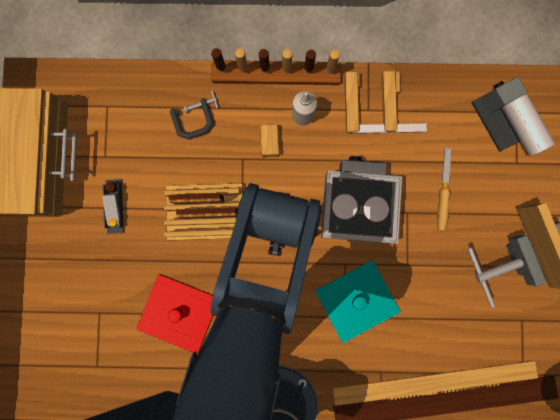

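Emit:
move_arm:
  deltas:
    - [0.03,0,0,-0.05,2]
    - [0.1,-0.01,0,-0.1,2]
    - [0.18,-0.02,0,-0.15,2]
    - [0.26,-0.03,0,-0.2,2]
    - [0.34,-0.045,0,-0.26,2]
    - [0.42,-0.055,0,-0.31,2]
    - [0.48,-0.062,0,-0.35,2]
    - [0.512,-0.066,0,-0.368,2]

```text
t: 19.3
tcp_pos: [0.4775, 0.2096, 0.2622]
tool_rot: [0.69, 0.723, -0.0, -0.001]
force: [0.1, -0.4, -2.3]
finger_gap: 0.085
```

```bash
python3 -c "
from h import *
snap('wrist','w16');snap('top','t16');plan([.477,.207],.26,2.71); 
"
```

```text
t 19.4 tcp [0.4778 0.2085 0.2624] jaw 2.7 q6 8.6 gap 0.083 F [-0.2  0.1 -2.9]
delta [-0.0037 -0.002   0.0259] twist -0.0
```

View pics/w16.png

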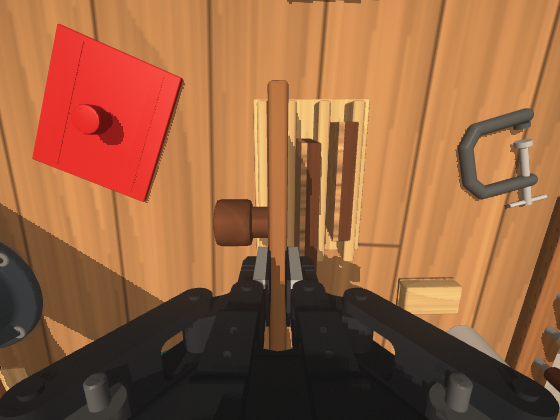

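```bash
cat >> h.py <<'E'
rr=np.radians(2.71); RE=np.array([np.cos(rr),np.sin(rr)]);RN=np.array([-RE[1],RE[0]]); R0=np.array([.5215,.209])
def rk(name):
    p,W=cloud(name); return p,np.stack([(W[...,:2]-R0)@RE,(W[...,:2]-R0)@RN,W[...,2]],-1)*1000
E
python3 -c "
from h import *
p,Q=rk('w16')
m=np.isfinite(Q[...,0])
top=m&(Q[...,2]>275)&(Q[...,2]<295); t=Q[top]; t=t[t[:,1]>30]
print('lid top edge x',np.percentile(t[:,0],[2,50,98]).round(1),'y',t[:,1].max().round(1),'z',np.median(t[:,2]).round(1)); print('slope',np.degrees(np.polyfit(t[:,1],t[:,0],1)[0]).round(2))
for y0 in (85,60,30):
  k=m&(Q[...,2]>60)&(Q[...,2]<73)&(abs(Q[...,1]-y0)<8)
  print(y0,np.sort(Q[k][:,0])[::max(1,k.sum()//40)].round(1))
# lid face/knob side: front face points
k=m&(Q[...,2]>140)&(Q[...,2]<270)&(Q[...,0]<-40)&(Q[...,0]>-58)&(Q[...,1]>25); f=Q[k]; print(k.sum()); 
if k.sum()>50: print('x vs z',np.polyfit(f[:,2],f[:,0],1), f[:,2].min(),f[:,2].max())
kk=m&(Q[...,2]>160)&(Q[...,2]<240)&(Q[...,0]<-62)&(Q[...,0]>-110)&(Q[...,1]>-15); b=Q[kk]; b=b[abs(b[:,1])<40]; print('knob',b.shape,np.percentile(b,[1,99],axis=0).round(1))
"

```

```text
lid top edge x [-48.9 -44.4 -40.3] y 92.9 z 284.0
slope -0.02
85 [-68.5 -67.2 -66.1 -64.8 -63.7 -62.6 -61.4 -60.3 -59.1 -58.  -33.  -31.8
 -30.7 -29.5 -28.4 -26.3 -25.1   1.    1.6   3.    4.1   5.4   6.5   7.6
   8.8  10.1  11.2  12.5  13.8  40.1  40.6  41.4  42.7  43.9  44.9  46.2
  47.6  48.5  49.8  51.2  52.4]
60 [-68.9 -67.6 -66.4 -65.3 -64.2 -63.9 -62.8 -61.7 -60.6 -59.5 -58.3 -32.8
 -31.7 -31.5 -30.4 -29.3 -28.2 -27.  -25.9 -24.7 -21.4  -6.6   1.2   2.1
   3.5   4.4   5.7   6.8   7.7   8.8   9.9  11.   12.   13.1  13.9  17.5
  17.7  47.6  48.4  49.5  50.5  51.5  52.7]
30 [-68.3 -68.1 -67.  -65.8 -64.6 -64.4 -63.4 -62.2 -61.  -60.9 -59.7 -58.6
 -32.5 -31.4 -31.2 -30.1 -28.9 -27.8 -27.6 -26.5 -25.3 -24.1 -21.4   5.4
   6.8   7.7   8.8   9.4  10.5  11.5  12.5  13.5  14.2  17.6  17.7  47.4
  48.4  49.2  50.4  51.1  52.1  53.3]
128
x vs z [ 6.04781237e-02 -6.59719676e+01] 261.44532213702627 264.97319620547177
knob (1808, 3) [[-90.  -12.3 204. ]
 [-62.5  20.4 224. ]]
```

Emit:
move_arm:
  deltas:
    - [-0.004,-0.003,0.02,0,2]
    - [-0.007,-0.003,0.05,0,2]
    - [-0.007,-0.003,0.08,0,2]
    - [-0.007,-0.003,0.1,0,2]
    - [-0.007,-0.003,0.12,0,2]
    - [-0.007,-0.003,0.13,0,2]
    - [-0.007,-0.003,0.135,0,2]
    - [-0.007,-0.003,0.135,0,2]

```text
t: 20.07
tcp_pos: [0.4772, 0.2039, 0.2087]
tool_rot: [0.691, 0.723, -0.0, -0.0]
force: [-0.4, 0.3, -2.9]
finger_gap: 0.083
```

```bash
python3 -c "
from h import *
snap('wrist','w17');snap('scene','s17');plan([.477,.207],.26,2.71); 
p=cv2.imread('pics/s17.png')[90:230,230:390]; cv2.imwrite('pics/s17c.png',cv2.resize(p,(640,560),interpolation=2))
"
```

```text
t 20.17 tcp [0.4776 0.2042 0.2094] jaw 2.57 q6 8.2 gap 0.085 F [ 0.1 -0.7 -2.4]
delta [ 0.007  -0.0012 -0.1064] twist -0.005
```

View pics/s17c.png

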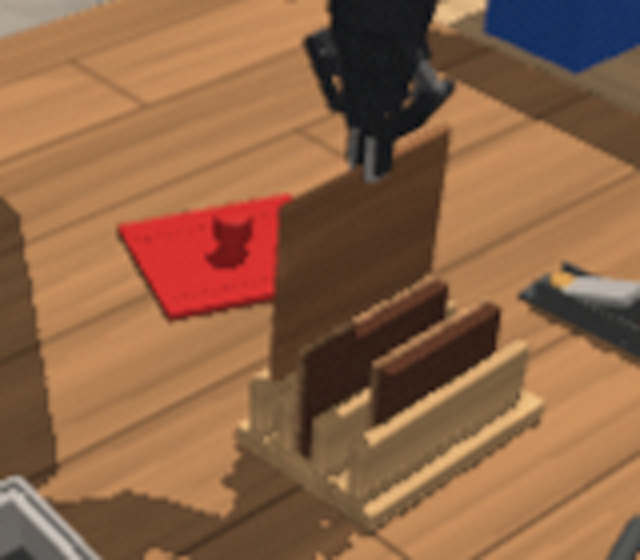

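View pics/w17.png

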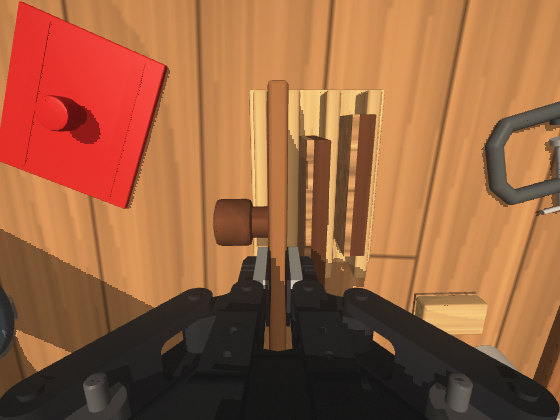

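```bash
python3 -c "
from h import *
p,Q=rk('s17'); m=np.isfinite(Q[...,0])
k=m&(Q[...,2]>85)&(Q[...,2]<220)&(Q[...,0]<-28)&(Q[...,0]>-56)&(abs(Q[...,1])<88); f=Q[k]; print(k.sum())
for z in range(85,225,15):
    g=f[abs(f[:,2]-z)<8]; print(z,len(g),np.percentile(g[:,0],[10,50,90]).round(1) if len(g) else '')
c=np.polyfit(f[:,2],f[:,0],1); print('tilt deg',np.degrees(c[0]),'x at 68',np.polyval(c,68),np.polyval(c,18))
k=m&(Q[...,2]>62)&(Q[...,2]<72)&(abs(Q[...,1])<105); d=np.sort(Q[k][:,0]); print(np.histogram(d,bins=np.arange(-76,70,3)))
p,Q=rk('w17'); m=np.isfinite(Q[...,0])
t=Q[m&(Q[...,2]>222)&(Q[...,2]<240)]; t=t[t[:,1]>30]; print('lid top',np.percentile(t[:,0],[2,50,98]).round(1),t[:,1].max(),np.median(t[:,2]))
t=Q[m&(Q[...,2]>60)&(Q[...,2]<72)&(Q[...,1]>60)&(Q[...,1]<98)]; print(np.histogram(t[:,0],bins=np.arange(-76,70,2)))
"

```

```text
1229
85 8 [-46.4 -44.6 -43.9]
100 119 [-46.8 -45.1 -43.5]
115 142 [-46.  -44.7 -42.8]
130 155 [-45.7 -44.  -42.4]
145 156 [-45.3 -43.6 -42.2]
160 158 [-44.9 -43.3 -41.8]
175 160 [-44.6 -42.8 -41.1]
190 166 [-44.1 -42.3 -41. ]
205 165 [-43.4 -41.8 -40.5]
220 83 [-43.3 -41.6 -40. ]
tilt deg 1.6707042217535715 x at 68 -45.9133936663688 -47.37135814119726
(array([ 0,  0,  2,  3,  7,  1,  5,  3,  0,  0,  0,  0,  1,  5,  5,  4, 11,
        4,  1,  3,  1,  2,  2,  8, 16, 11,  7, 12, 12, 16, 15,  3,  2,  1,
        3,  1,  9, 44, 10, 31, 39, 41, 49, 60,  1,  0,  0,  0]), array([-76, -73, -70, -67, -64, -61, -58, -55, -52, -49, -46, -43, -40,
       -37, -34, -31, -28, -25, -22, -19, -16, -13, -10,  -7,  -4,  -1,
         2,   5,   8,  11,  14,  17,  20,  23,  26,  29,  32,  35,  38,
        41,  44,  47,  50,  53,  56,  59,  62,  65,  68]))
lid top [-49.3 -44.9 -40.8] 86.97769620670353 230.68704943909
(array([ 0,  0,  0, 31, 88, 82, 89, 89, 87, 92, 15,  0,  0,  0,  0,  0,  0,
        0,  0,  0, 71, 93, 88, 83, 84, 82,  2,  0,  0,  0,  0,  0,  0,  0,
        0,  0,  0,  0, 82, 97, 89, 88, 83, 87, 81, 29, 39,  2,  0,  0,  0,
        0,  0,  0,  0,  0,  0, 12, 79, 48, 48, 44, 60, 83, 49,  3,  0,  0,
        0,  0,  0,  0]), array([-76, -74, -72, -70, -68, -66, -64, -62, -60, -58, -56, -54, -52,
       -50, -48, -46, -44, -42, -40, -38, -36, -34, -32, -30, -28, -26,
       -24, -22, -20, -18, -16, -14, -12, -10,  -8,  -6,  -4,  -2,   0,
         2,   4,   6,   8,  10,  12,  14,  16,  18,  20,  22,  24,  26,
        28,  30,  32,  34,  36,  38,  40,  42,  44,  46,  48,  50,  52,
        54,  56,  58,  60,  62,  64,  66,  68]))
```

Emit:
move_arm:
  deltas:
    - [0.004,0.004,0,0,2]
    - [0.007,0.0075,0,0,2]
    - [0.007,0.0075,0.01,0,2]
    - [0.007,0.0075,0.02,0,2]
    - [0.007,0.0075,0.03,0,2]
    - [0.007,0.0075,0.04,0,2]
    - [0.007,0.0075,0.05,0,2]
    - [0.007,0.0075,0.05,0,2]

```text
t: 20.83
tcp_pos: [0.4793, 0.207, 0.188]
tool_rot: [0.691, 0.723, -0.001, -0.001]
force: [-0.4, -1.1, -2.0]
finger_gap: 0.089
```

```bash
python3 -c "
from h import *
snap('scene','s18');plan([.477,.207],.26,2.71); 
p,Q=rk('s18'); m=np.isfinite(Q[...,0])
k=m&(Q[...,2]>85)&(Q[...,2]<200)&(Q[...,0]<-28)&(Q[...,0]>-56)&(abs(Q[...,1])<88); f=Q[k]
c=np.polyfit(f[:,2],f[:,0],1); print('tilt deg',np.degrees(c[0]),'x at 68',np.polyval(c,68),np.polyval(c,18), f[:,2].max())
p=cv2.imread('pics/s18.png')[90:230,230:390]; cv2.imwrite('pics/s18c.png',cv2.resize(p,(640,560),interpolation=2))
"
```

```text
t 20.88 tcp [0.4796 0.2071 0.1884] jaw 2.57 q6 8.5 gap 0.079 F [-0.5  0.  -2.4]
delta [ 0.     -0.0067 -0.159 ] twist -0.005
tilt deg 1.9716573304239775 x at 68 -43.91014722169393 -45.63074282854294 199.76594706168305
```

View pics/s18c.png

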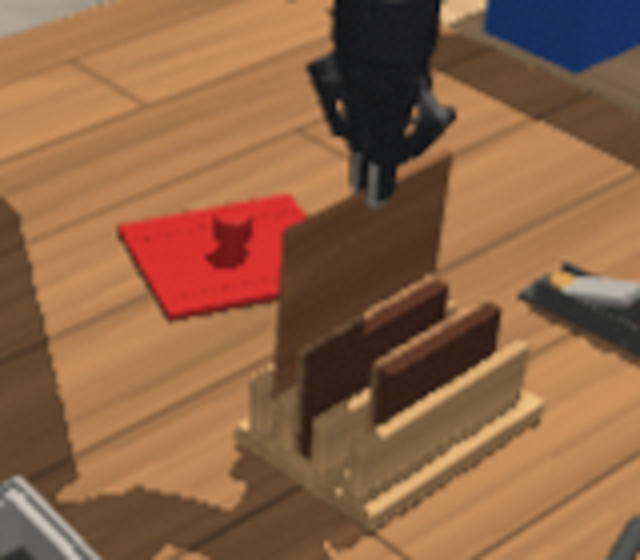

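Emit:
move_arm:
  deltas:
    - [0,0,0.012,0,2]
    - [0,0,0.024,0,2]
    - [0,0,0.036,0,2]
    - [0,0,0.048,0,2]
    - [0,0,0.06,0,2]
    - [0,0,0.07,0,2]
    - [0,0,0.078,0,2]
    - [0,0,0.08,0,2]

```text
t: 21.55
tcp_pos: [0.4797, 0.2071, 0.1564]
tool_rot: [0.691, 0.723, -0.001, -0.0]
force: [-0.5, 0.2, -2.4]
finger_gap: 0.084
```

```bash
python3 -c "
from h import *
snap('scene','s19');snap('wrist','w19');plan([.477,.207],.26,2.71); 
p,Q=rk('s19'); m=np.isfinite(Q[...,0])
k=m&(Q[...,2]>85)&(Q[...,2]<172)&(Q[...,0]<-28)&(Q[...,0]>-56)&(abs(Q[...,1])<88); f=Q[k]
c=np.polyfit(f[:,2],f[:,0],1); print('tilt deg',np.degrees(c[0]),'x at 68',np.polyval(c,68),np.polyval(c,18))
p,Q=rk('w19'); m=np.isfinite(Q[...,0]);t=Q[m&(Q[...,2]>168)&(Q[...,2]<190)]; t=t[t[:,1]>30]; print('lid top',np.percentile(t[:,0],[2,50,98]).round(1),t[:,1].max(),np.median(t[:,2]))
p=cv2.imread('pics/s19.png')[90:230,230:390]; cv2.imwrite('pics/s19c.png',cv2.resize(p,(640,560),interpolation=2))
"
```

```text
t 21.65 tcp [0.48   0.2072 0.1569] jaw 2.58 q6 8.5 gap 0.084 F [-0.3  0.5 -2.4]
delta [-2.000e-04 -7.700e-03 -2.378e-01] twist -0.004
tilt deg 2.228284453041209 x at 68 -42.726628148349086 -44.671173167177585
lid top [-46.6 -42.1 -38. ] 90.20024573063269 178.52906119473468
```

View pics/s19c.png

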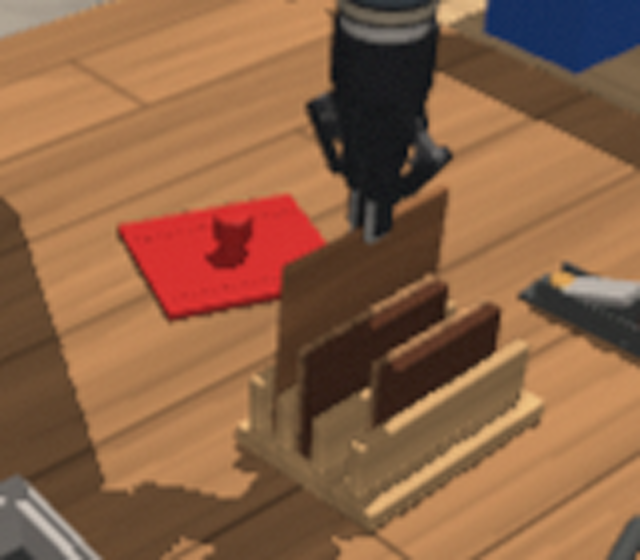

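Emit:
move_arm:
  deltas:
    - [0,0,0.002,0,2]
    - [0,0,0.004,0,2]
    - [0,0,0.005,0,2]
    - [0,0,0.006,0,2]
    - [0,0,0.006,0,2]
    - [0,0,0.006,0,2]
    - [0,0,0.006,0,2]
    - [0,0,0.006,0,2]
  force: 30

```text
t: 22.32
tcp_pos: [0.4813, 0.2075, 0.1561]
tool_rot: [0.691, 0.723, 0.001, 0.001]
force: [0.4, 0.4, 6.2]
finger_gap: 0.082
```

Floor contact (+6 N). Release slowly.

Emit:
move_arm:
  deltas:
    - [0,0,0,0,9]
    - [0,0,0,0,11]
    - [0,0,0,0,14]
    - [0,0,0,0,17]
    - [0,0,0,0,21]
    - [0,0,0,0,26]
    - [0,0,0,0,32]
    - [0,0,0,0,38]

```text
t: 22.98
tcp_pos: [0.4801, 0.2072, 0.1546]
tool_rot: [0.691, 0.723, -0.0, -0.0]
force: [-0.1, -0.3, -0.5]
finger_gap: 0.38
```

Emit:
move_arm:
  deltas:
    - [0,0,0,0,45]
    - [0,0,0,0,45]
    - [0,0,-0.01,0,45]
    - [0,0,-0.04,0,45]
    - [0,0,-0.08,0,45]
    - [0,0,-0.13,0,45]
    - [0,0,-0.18,0,45]
    - [0,0,-0.23,0,45]

```text
t: 23.65
tcp_pos: [0.4799, 0.2072, 0.2478]
tool_rot: [0.691, 0.723, -0.0, -0.0]
force: [0.4, 0.5, -0.1]
finger_gap: 0.453
```

```bash
python3 -c "
from h import *
snap('scene','s20');snap('wrist','w20');plan([.477,.207],.26,2.71); 
for z in (172,):
  p,Q=rk('s20'); m=np.isfinite(Q[...,0])
  k=m&(Q[...,2]>85)&(Q[...,2]<172)&(Q[...,0]<-20)&(Q[...,0]>-66)&(abs(Q[...,1])<88); f=Q[k]
  c=np.polyfit(f[:,2],f[:,0],1); print('tilt deg',np.degrees(c[0]),'x at 68',np.polyval(c,68),np.polyval(c,18))
p,Q=rk('w20'); m=np.isfinite(Q[...,0]);t=Q[m&(Q[...,2]>165)&(Q[...,2]<190)&(abs(Q[...,0]+45)<25)]; print('lid top',np.percentile(t[:,0],[2,50,98]).round(1),np.percentile(t[:,1],[1,99]).round(1),np.median(t[:,2]))
"
```

```text
t 23.75 tcp [0.4825 0.2078 0.2502] jaw 2.59 q6 8.5 gap 0.451 F [ 0.7 -0.2 -0.4]
delta [-0.0013 -0.0137 -0.0045] twist -0.004
tilt deg -4.479980609002247 x at 68 -43.56586095110452 -39.65634034847502
lid top [-64.5 -59.3 -54.9] [-85.9  88.9] 177.69590039364647
```

View pics/w20.png

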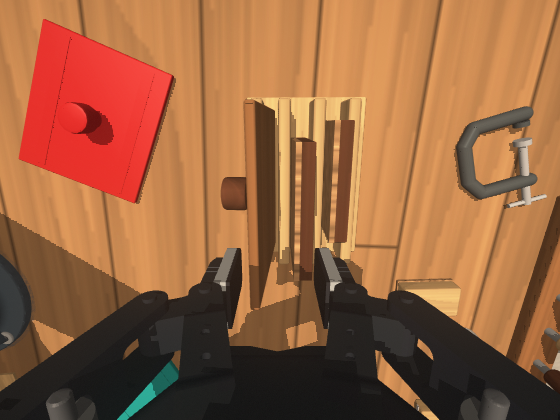

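View pics/s20.png

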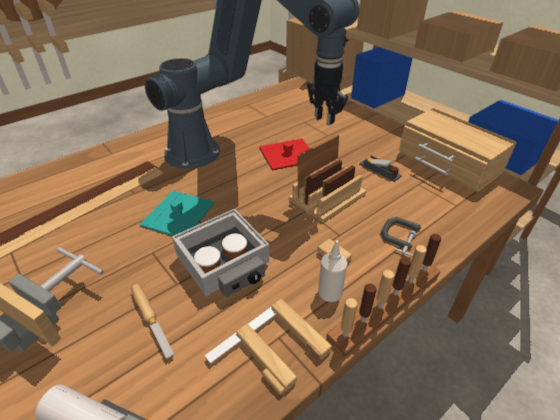

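```bash
python3 -c "
from h import *
snap('wrist','w21')
p,Q=rk('w21'); m=np.isfinite(Q[...,0]);t=Q[m&(Q[...,2]>172)&(Q[...,2]<190)&(abs(Q[...,0]+45)<25)]; print('lid top',np.percentile(t[:,0],[2,50,98]).round(1),np.percentile(t[:,1],[1,99]).round(1))
k=m&(Q[...,2]>75)&(Q[...,2]<170)&(Q[...,0]<-35)&(Q[...,0]>-66)&(Q[...,1]>20)&(Q[...,1]<85); f=Q[k]
c=np.polyfit(f[:,2],f[:,0],1); print(k.sum(),'back face tilt',np.degrees(np.arctan(c[0])),'x at 98',np.polyval(c,98))
snap('top','t21'); a=cv2.imread('pics/top0.png').astype(int);b=cv2.imread('pics/t21.png').astype(int)
cv2.imwrite('pics/t21d.png',np.abs(a-b).astype(np.uint8))
print(manip.sense()['force'],manip.sense()['t'])
"
```

```text
lid top [-64.7 -60.  -55.7] [-85.9  88.8]
967 back face tilt -5.404797911088834 x at 98 -48.66753780250681
[ 0.06365353 -0.2956819   0.2198559 ] 23.85
```

View pics/t21d.png

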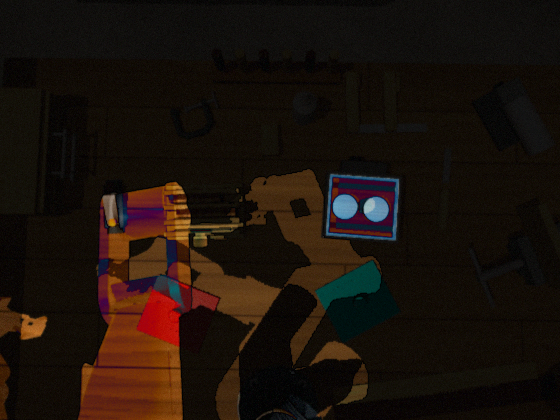

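```bash
python3 -c "
from station import manip
print(manip.sign_off())"
```

```text
the job is handed in; nothing more can be done
None
```

The lid is standing on edge in the rack's front slot with the knob facing out, and I handed the job in at about 24 s. The hand-in gives no verdict, so I only have my own checks to go on.

**What I did:** I lifted the lid by its knob and pivoted it over the bath's left wall. The front side was crowded by the turquoise look-alike. There it leaned at about 51° and stayed put when released. I then straddled its upper edge, squeezed it upright while drawing it away from the wall, carried and turned it, and lowered it to the slot floor (a 6 N contact) before releasing slowly.

**Last checks:**

| Check | Measured | Allowed |
|---|---|---|
| Lean, towards the front | 5–6° | 12° |
| Lid centre across the slot | about 7–9 mm to the front | 14 mm |
| Lid centre along the slot | about 1.5 mm off the middle | 35 mm |

- **At rest:** two wrist views about 0.1 s apart agreed to within 1 mm.
- **Gripper:** it was clear above the lid with no contact force.
- **Other objects:** comparing overhead pictures from start and end showed no movement of the tools, bottle or look-alikes. The arm's shadow covered part of the block plane, and the cauls looked unmoved as well.

**Disagreements:**
- The wrist and scene cameras placed the slot about 2 mm further forward than its nominal position. That is the reason for the range in the across-slot figure.
- One rough scene-camera fit gave a 4.5° lean instead of 5–6°.

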